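# Run a fingertip along the vial lids to shut them

### The job

In the rack whose vials have hinged lids standing open, run your fingertips lightly along that row, just above the vial mouths, from the end the lids lean towards to the other end, so that the lids fold over one after another and all five lie shut. Be gentle: do not shove, tip or lift the rack, and leave the screw-capped vials and everything else standing where they are.

Things in the scene. Friction and masses are not known exactly. Their poses are not given: they have to be found in the camera images.
- rack: White wire rack, loose, 0.9 kg, 88 x 222 mm. Origin: centre of its underside, on the bench; x points away from the robot, y along the rows, z up. Far row (x = +21 mm): five 30 mm hinged-lid vials fixed in it, centres at y = -84, -42, 0, 42, 84 mm, mouths 66 mm and tops of shut lids 70 mm above the bench. Near row (x = -21 mm): three loose screw-capped vials, tops at 64 mm.
- vial_a: Loose closed screw-cap vial, 30 mm diameter, 60 mm tall, in the rack's near row at y = -84 mm; origin at the centre of its underside. Not to be handled.
- vial_b: The same kind of loose vial, in the near row at y = 0.
- vial_c: The same kind of loose vial, in the near row at y = +42 mm.
- tube_rack: Bystander: another wire rack of the same footprint, loose, holding tall thin stoppered tubes whose tops are 98 mm above the bench, none with a hinged lid. It stands beside the task's rack, to the left or the right. Origin: centre of its underside, same axes.
- beaker: Bystander: empty glass beaker, 66 mm across, 85 mm tall; origin at the centre of its underside.
- specimen_jar: Bystander: closed jar, 62 mm across, 64 mm tall; origin at the centre of its underside.
- marker: Bystander: marker pen lying on the bench, 133 mm long and 11 mm high; origin under its middle.
- spare_vial: Bystander: loose closed screw-cap vial, 30 mm diameter, 60 mm tall, standing on the bench; origin at the centre of its underside.
- tweezers: Bystander: steel tweezers lying on the bench, 130 mm long, 5 mm high; origin under their middle.
- lid0 (a joint): Lid of the first (rack y = -84 mm) vial: 0 rad shut flat on the mouth, 1.57 upright, beyond that leaning to the rack's -y end, stop at 2.0. A disc 33 mm across, 4 mm thick, its tab reaching 38 mm from the hinge. It stays at any angle (friction, about 0.5 N at the rim) and folds shut when pushed towards rack +y, last part downwards.
- hinge0 (a point): Middle of that lid's hinge line, which runs along the rack's x axis: 17.5 mm to the -y side of the vial's centre, 66 mm above the bench, 4 mm below the top of the shut lid.
- lid1 (a joint): Lid of the second (y = -42 mm) vial: 0 rad shut flat on the mouth, 1.57 upright, beyond that leaning to the rack's -y end, stop at 2.0. A disc 33 mm across, 4 mm thick, its tab reaching 38 mm from the hinge. It stays at any angle (friction, about 0.5 N at the rim) and folds shut when pushed towards rack +y, last part downwards.
- hinge1 (a point): Middle of that lid's hinge line, which runs along the rack's x axis: 17.5 mm to the -y side of the vial's centre, 66 mm above the bench, 4 mm below the top of the shut lid.
- lid2 (a joint): Lid of the third (y = 0) vial: 0 rad shut flat on the mouth, 1.57 upright, beyond that leaning to the rack's -y end, stop at 2.0. A disc 33 mm across, 4 mm thick, its tab reaching 38 mm from the hinge. It stays at any angle (friction, about 0.5 N at the rim) and folds shut when pushed towards rack +y, last part downwards.
- hinge2 (a point): Middle of that lid's hinge line, which runs along the rack's x axis: 17.5 mm to the -y side of the vial's centre, 66 mm above the bench, 4 mm below the top of the shut lid.
- lid3 (a joint): Lid of the fourth (y = +42 mm) vial: 0 rad shut flat on the mouth, 1.57 upright, beyond that leaning to the rack's -y end, stop at 2.0. A disc 33 mm across, 4 mm thick, its tab reaching 38 mm from the hinge. It stays at any angle (friction, about 0.5 N at the rim) and folds shut when pushed towards rack +y, last part downwards.
- hinge3 (a point): Middle of that lid's hinge line, which runs along the rack's x axis: 17.5 mm to the -y side of the vial's centre, 66 mm above the bench, 4 mm below the top of the shut lid.
- lid4 (a joint): Lid of the fifth (y = +84 mm) vial: 0 rad shut flat on the mouth, 1.57 upright, beyond that leaning to the rack's -y end, stop at 2.0. A disc 33 mm across, 4 mm thick, its tab reaching 38 mm from the hinge. It stays at any angle (friction, about 0.5 N at the rim) and folds shut when pushed towards rack +y, last part downwards.
- hinge4 (a point): Middle of that lid's hinge line, which runs along the rack's x axis: 17.5 mm to the -y side of the vial's centre, 66 mm above the bench, 4 mm below the top of the shut lid.

How it is judged:
By the outcome, as a careful person would: the job done as asked, in the order asked, and still so for the second after the job is handed in, with the robot touching nothing.
It also fails if it takes over 40 s, if anything falls off the work surface, if the arm or the gripper's body presses on something with over 40 N, if the wrist force passes 120 N, or if a joint passes its speed limit or range.

### The arm

A 6-joint arm with a two-finger parallel gripper is mounted at the origin on the work surface. World frame = base frame: x ahead of the robot, y to its left, z up, the work surface at z = 0. Lengths are in m, angles in rad, forces in N, time in s.
With the tool pointing down it reaches from about 0.3 to 0.775 m from the base axis. Payload 14.6 kg.
Tool frame: the origin (TCP) lies midway between the tips of the shut fingers; the grasp point (between the pads) lies r.grip_depth behind it (r.grip_depth is the distance from the TCP to the grasp point, in m); x points along the fingers, y is the direction in which the jaws open and shut, and the axes are right-handed (so a half turn about x gives the same grasp; the last joint's range is limited). The gripper opens to 85 mm and grips with 20 to 120 N. Pads are 22 mm wide; open, the fingers measure 114 mm over their backs; the gripper's body (76 mm by 85 mm) begins 54 mm behind the grasp point. The pads swing forward as they close: fully open they stand 13 mm farther back than shut.
Start: joints at [-1.257, 0.3, 1.521, -0, 1.321, -0.067], TCP at [0.204, -0.511, 0.231] pointing down, gripper open.
Joint ranges: [-3.03, 3.03], [-0.79, 2.21], [0.23, 2.52], [-1.04, 4.18], [0, 3.07], [-2.55, 2.55]. Speed limits (rad/s): [2.22, 2.22, 2.57, 3.14, 3.14, 3.14].

### API

Orientations are given as a unit quaternion [x, y, z, w].
In Python, from bench import r gives the robot as it stands. The module is installed in compiled form; this text tells all that it offers.
- The arm moves only by the shell command python3 -m creep 'ROWS' [FORCE]. ROWS is JSON, a list of rows, each a list of 5 numbers: the shift along the tool's x, y, z in m, then the turn about the tool's x in rad, then the opening, from -1 (shut) to 1 (fully open). In form: [[dx, dy, dz, turn, gripper], ...]. A call has exactly 8 rows; each row shifts and turns the commanded pose from where the row before left it, along the tool's axes as they then stand; what a row does not reach is not made up. A row lasts 1/10 s, in which the tool goes at most 50 mm and 8.59 degrees, less where a joint would pass 70% of its speed; a pose out of reach is approached as far as the arm can. A call is refused whole if a number of a shift passes 0.05 or a number of a turn 0.15, either way. A call with a gripper value outside its range is refused whole. The fingers move at their own pace and stop on an object; FORCE is the grip in N (left out, the last holds). Time passes only in rows, so rows that do not move let the fingers close, or fill a call up. It gives the time, the measured TCP pose, the force and the opening at its end, in the units of the state.
- r.observe(): the state, without advancing time (a new reading comes with each control period).
- r.read_camera(name): name is "scene" or "top"; returns the picture (480x640x3 uint8, blue, green, red); there is no depth.
- r.camera_info(name): a dict with "camera_matrix" (3x3 intrinsics, pixels), "extrinsics" (4x4, takes a point from world to camera coordinates). Camera axes: x right, y down, z forward; pixel columns grow to the right and rows downward; lengths in m; the calibration is good to about 2 mm. A picture is of the moment at which its call begins. camera_info takes no time and is no camera call.
- r.close_job(): hands the job in, once; it reports no verdict.
Trained networks look in the newest picture that a camera, given by its name, has taken for a name from the list of things; names that differ only in an ending like _2 or _b are one class to them, and where a whole thing is asked for, a point or a joint stands for the part that bears it (a point fixed in the world has none). Each returns a list of dicts, best first, with "confidence" (0 to 1); they miss things now and then, are a little off and sometimes report something else, mostly with a low value. They report only what shows in the picture. A call takes as long as a camera call.
- r.search_frame(thing, camera): "xy" ([column, row] in pixels, amid what is visible of it).
- r.pinpoint(thing, camera): "xy" ([column, row] in pixels: a listed point, or the origin of a listed thing).
The state is a dict: "time_s": time; "joints": joint angles; "qd": joint speeds; "joint_torque": joint torques, N m; "eef_pos": TCP position; "orientation": TCP orientation; "ft_force": force on the tool from outside, world axes, zero at the start; "moment": the same for the moment, N m; "gripper_width": opening from 0.0 (shut) to 1.0 (fully open).
Only numpy, scipy, OpenCV 4.12 (cv2) and the standard library are available. Lean on these libraries where they do the work, as an engineer would, in place of code of your own. Each camera call takes 0.05 s, during which the arm holds its last target.

## Working session

There is one attempt and no reset: what is moved stays moved. The work goes in short steps, Python scripts to look and compute and a shell command to move; the robot and the scene stay as the last step left them, time stands still between calls to the robot, and variables do not carry over. Pictures are saved under pics/ and viewed, and the job is handed in when it is done.

```bash
mkdir -p pics; python3 - <<'E'
from bench import r
import cv2,numpy as np
o=r.observe();print({k:np.round(v,3).tolist() for k,v in o.items()}, r.grip_depth)
for c in("scene","top"):
    cv2.imwrite(f"pics/{c}0.png",r.read_camera(c)); i=r.camera_info(c);print(c,np.round(i["camera_matrix"],1).tolist(),np.round(i["extrinsics"],4).tolist())
    for t in["rack","hinge0","hinge2","hinge4"]:
        print(t,[(np.round(d["xy"],1).tolist(),round(d["confidence"],2)) for d in r.pinpoint(t,c)])
E
```

```text
{'time_s': 0.0, 'joints': [-1.257, 0.3, 1.522, 0.0, 1.321, -0.067], 'qd': [0.002, 0.001, -0.0, -0.001, -0.002, 0.001], 'joint_torque': [0.001, -54.35, -36.179, 0.0, 0.004, -0.0], 'eef_pos': [0.204, -0.51, 0.231], 'orientation': [-0.694, -0.134, 0.694, -0.133], 'ft_force': [-0.171, -0.451, 0.582], 'moment': [-0.054, 0.004, -0.014], 'gripper_width': 1.001} 0.0187
scene [[478.4, 0.0, 322.8], [0.0, 478.4, 233.7], [0.0, 0.0, 1.0]] [[0.4784, 0.8781, 0.0027, -0.2768], [0.5759, -0.3114, -0.7559, -0.301], [-0.663, 0.3631, -0.6547, 1.3047], [0.0, 0.0, 0.0, 1.0]]
rack [([373.5, 214.8], 0.84)]
hinge0 [([409.3, 184.5], 0.97), ([356.6, 198.6], 0.82), ([333.8, 202.0], 0.69), ([390.6, 191.0], 0.64), ([369.1, 194.3], 0.61)]
hinge2 [([409.3, 184.5], 0.97), ([356.6, 198.6], 0.82), ([333.8, 202.0], 0.69), ([390.6, 191.0], 0.64), ([369.1, 194.3], 0.61)]
hinge4 [([409.3, 184.5], 0.97), ([356.6, 198.6], 0.82), ([333.8, 202.0], 0.69), ([390.6, 191.0], 0.64), ([369.1, 194.3], 0.61)]
top [[469.5, 0.0, 316.3], [0.0, 469.5, 239.8], [0.0, 0.0, 1.0]] [[0.0069, -1.0, -0.0063, -0.0199], [-0.9802, -0.0055, -0.198, 0.5948], [0.198, 0.0076, -0.9802, 0.705], [0.0, 0.0, 0.0, 1.0]]
rack [([216.2, 287.3], 0.67)]
hinge0 [([276.2, 283.4], 0.9), ([173.2, 263.9], 0.89), ([250.2, 277.3], 0.87), ([225.4, 272.8], 0.83)]
hinge2 [([276.2, 283.4], 0.9), ([173.2, 263.9], 0.89), ([250.2, 277.3], 0.87), ([225.4, 272.8], 0.83)]
hinge4 [([276.2, 283.4], 0.9), ([173.2, 263.9], 0.89), ([250.2, 277.3], 0.87), ([225.4, 272.8], 0.83)]
```

View pics/scene0.png

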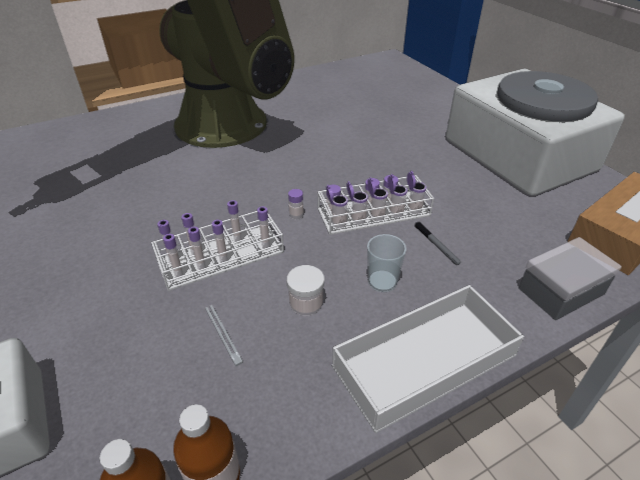

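View pics/top0.png

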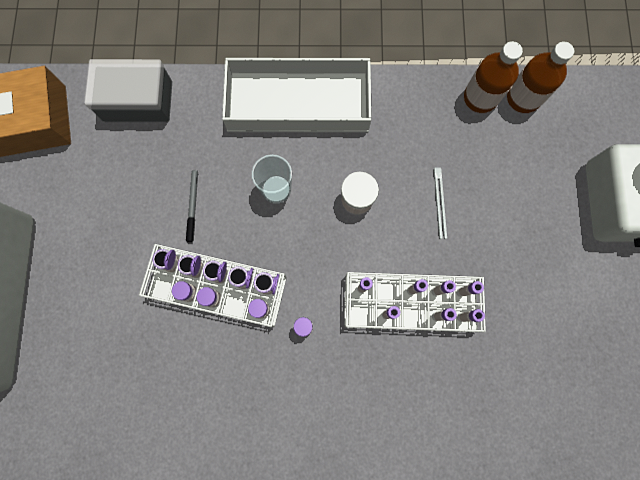

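```bash
cat > h.py <<'E'
from bench import r
import numpy as np,cv2
from scipy.spatial.transform import Rotation as R
def back(c,xy,z):
    i=r.camera_info(c);K=np.array(i["camera_matrix"]);E=np.array(i["extrinsics"])
    d=E[:3,:3].T@np.linalg.solve(K,[*xy,1]);o=-E[:3,:3].T@E[:3,3]
    return (o+d*(z-o[2])/d[2])[:3]
def proj(c,p):
    i=r.camera_info(c);K=np.array(i["camera_matrix"]);E=np.array(i["extrinsics"])
    q=K@(E[:3,:3]@np.asarray(p)+E[:3,3]);return q[:2]/q[2]
E
python3 - <<'E'
from h import *
for c,L in (("scene",[[409.3,184.5],[390.6,191],[369.1,194.3],[356.6,198.6],[333.8,202]]),("top",[[276.2,283.4],[250.2,277.3],[225.4,272.8],[173.2,263.9]])):
    for xy in L: print(c,np.round(back(c,xy,.066),4))
print(back("scene",[373.5,214.8],0),back("top",[216.2,287.3],0))
print(R.from_quat(r.observe()["orientation"]).as_matrix().round(3))
E
```

```text
scene [0.5516 0.2149 0.066 ]
scene [0.5521 0.1685 0.066 ]
scene [0.5411 0.1246 0.066 ]
scene [0.5415 0.0953 0.066 ]
scene [0.5298 0.0506 0.066 ]
top [0.5227 0.0469 0.066 ]
top [0.5322 0.0885 0.066 ]
top [0.5391 0.1283 0.066 ]
top [0.553  0.2126 0.066 ]
[0.5327577  0.14609273 0.        ] [0.52240316 0.1563865  0.        ]
[[-0.     0.372 -0.928]
 [ 0.    -0.928 -0.372]
 [-1.    -0.    -0.   ]]
```

```bash
python3 - <<'E'
from h import *
im=cv2.imread("pics/top0.png");cv2.imwrite("pics/topz.png",cv2.resize(im[235:345,130:320],None,fx=4,fy=4,interpolation=2))
im=cv2.imread("pics/scene0.png");cv2.imwrite("pics/scz.png",cv2.resize(im[160:240,310:440],None,fx=6,fy=6,interpolation=2))
P=np.array([back("top",p,.066)[:2] for p in [[276.2,283.4],[250.2,277.3],[225.4,272.8],[173.2,263.9]]])
loc=np.array([[21,-101.5],[21,-59.5],[21,-17.5],[21,66.5]])/1e3
pc=P.mean(0);lc=loc.mean(0);H=(loc-lc).T@(P-pc)
a=np.arctan2(H[0,1]-H[1,0],H[0,0]+H[1,1]);M=np.array([[np.cos(a),-np.sin(a)],[np.sin(a),np.cos(a)]])
t=pc-M@lc;print("yaw",a,"org",t,(P-(loc@M.T+t))*1e3)
def dr(c,y,z,x=.021):return proj(c,[*(M@[x,y]+t),z]).round(1)
for y in(-.084,-.042,0,.042,.084):print(y,dr("top",y,.066),dr("scene",y,.066))
for x in(-.044,.044):
  for y in(-.111,.111):print("corner",x,y,dr("top",y,0,x),dr("scene",y,0,x))
E
```

```text
yaw -0.17776790940518605 org [0.52104554 0.15033897] [[-1.0272315   0.17225805]
 [ 1.00058168  0.42372773]
 [ 0.52995034 -1.11168714]
 [-0.50330051  0.51570136]]
-0.084 [265.5 280.7] [339.  199.2]
-0.042 [239.7 275.9] [359.  195.3]
0 [214.  271.1] [378.6 191.4]
0.042 [188.4 266.4] [397.7 187.5]
0.084 [162.9 261.6] [416.5 183.8]
corner -0.044 -0.111 [277.6 325.6] [315.9 209.1]
corner -0.044 0.111 [150.9 301.5] [410.3 190. ]
corner 0.044 -0.111 [287.8 274.9] [329.4 234.9]
corner 0.044 0.111 [163.6 251.8] [428.9 213.3]
```

View pics/topz.png

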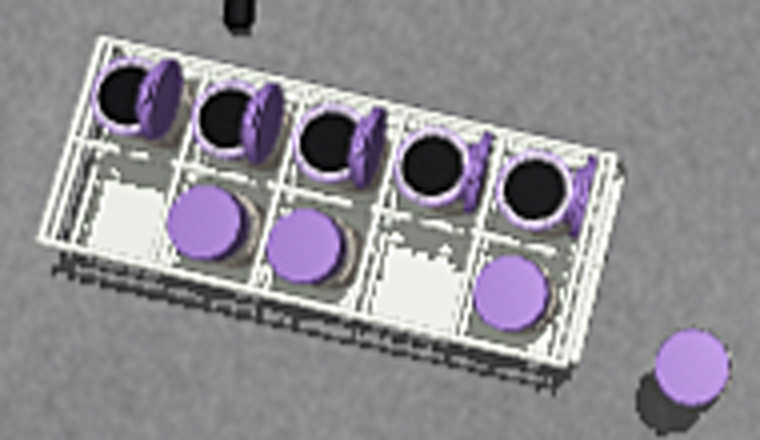

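View pics/scz.png

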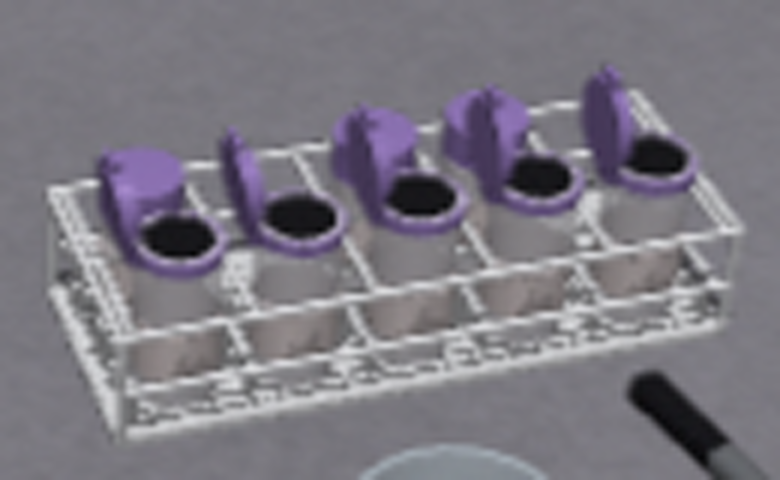

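```bash
python3 - <<'E'
from h import *
from scipy.optimize import least_squares
ys=[-.084,-.042,0,.042,.084]
T=[[263.25,282.5],[238,277],[212.75,270.75],[187.5,265],[162,259.25]]
S=[[340,199.5],[360.2,196],[380.3,192.7],[400.2,189.3],[419.5,186]]
hT={-.1015:[276.2,283.4],-.0595:[250.2,277.3],-.0175:[225.4,272.8],.0665:[173.2,263.9]}
hS={-.1015:[333.8,202],-.0595:[356.6,198.6],-.0175:[369.1,194.3],.0245:[390.6,191],.0665:[409.3,184.5]}
def pt(p,y,z=.066):
    c,s=np.cos(p[2]),np.sin(p[2]);return [p[0]+c*.021-s*y,p[1]+s*.021+c*y,z]
def mk(t,s,h):
  def f(p):
    e=[]
    for y,a,b in zip(ys,T,S):
        if t:e.append(proj("top",pt(p,y))-a)
        if s:e.append(proj("scene",pt(p,y))-b)
    if h:
        for y,a in hT.items():e.append((proj("top",pt(p,y))-a)*.5)
        for y,a in hS.items():e.append((proj("scene",pt(p,y))-a)*.5)
    return np.ravel(e)
  return f
for k in((1,0,0),(0,1,0),(1,1,0),(1,1,1)):
    q=least_squares(mk(*k),[.52,.15,-.18],x_scale=[.01,.01,.1],loss="soft_l1");print(k,q.x.round(4),np.sqrt(np.mean(mk(*k)(q.x)**2)).round(2))
p=q.x
for y in (-.1015,.0665):print("hinge",y,np.round(pt(p,y),4))
for n,z,uv in(("tube near",.098,[365,284]),("tuberack edge",.05,[345,272]),("spare",.06,[303,327])):print(n,back("top",uv,z).round(3))
E
```

```text
(1, 0, 0) [ 0.5216  0.1535 -0.2201] 0.18
(0, 1, 0) [ 0.5267  0.1521 -0.2262] 0.13
(1, 1, 0) [ 0.5226  0.1537 -0.2224] 0.76
(1, 1, 1) [ 0.5228  0.1531 -0.2085] 0.9
hinge -0.1015 [0.5223 0.0494 0.066 ]
hinge 0.0665 [0.5571 0.2138 0.066 ]
tube near [ 0.519 -0.091  0.098]
tuberack edge [ 0.544 -0.063  0.05 ]
spare [0.455 0.004 0.06 ]
```

```bash
python3 -m creep '[[0,0,0,-0.14,-1],[0,0,0,-0.14,-1],[0,0,0,-0.14,-1],[0,0,0,-0.14,-1],[0,0,0,-0.14,-1],[0,0,0,-0.14,-1],[0,0,0,-0.13,-1],[0,0,0,0,-1]]'; cat >> h.py <<'E'
O=np.array([.5235,.1532]);A=-.222
X=np.array([np.cos(A),np.sin(A)]);Y=np.array([-np.sin(A),np.cos(A)])
H=lambda i:O+.021*X+(-.1015+.042*i)*Y
def st(i=0):
    o=r.observe();m=R.from_quat(o["orientation"]).as_matrix();e=np.array(o["eef_pos"])
    d=e[:2]-H(i)
    print("t",round(o["time_s"],2),"pos",e.round(4),"rel hinge",i,"across",(d@X*1e3).round(1),"along",(d@Y*1e3).round(1),"F",np.round(o["ft_force"],1),"w",round(o["gripper_width"],2),"tilt",m[:,0].round(3),"head err",round(np.arctan2(*[(-m[:2,2])@(v) for v in (-X,Y)]),4), "J",np.round(o["joints"],2))
    return e,m
E
python3 - <<'E'
from h import *
e,m=st()
t=np.array([*(H(0)-.06*Y),.16]);print((m.T@(t-e)).round(4))
E
```

```text
time_s: 1.3
eef_pos: [0.2044, -0.5106, 0.2313]
orientation: [-0.551, -0.443, 0.551, -0.443]
ft_force: [-0.9, 0.0, -0.8]
gripper_width: -0.001
t 1.3 pos [ 0.2044 -0.5106  0.2313] rel hinge 0 across -186.1 along -616.3 F [-0.9  0.  -0.8] w -0.0 tilt [-0.  0. -1.] head err 0.004 J [-1.26  0.3   1.52 -0.    1.32 -1.04]
[ 0.0713  0.1884 -0.5555]
```

```bash
python3 -m creep '[[0,0.01,-0.03,0,-1],[0,0.014,-0.04,0,-1],[0,0.014,-0.04,0,-1],[0,0.014,-0.04,0,-1],[0,0.014,-0.04,0,-1],[0,0.014,-0.04,0,-1],[0,0.014,-0.04,0,-1],[0,0.014,-0.04,0,-1]]'; python3 - <<'E'
from h import *
e,m=st()
t=np.array([*(H(0)-.06*Y),.16]);print((m.T@(t-e)).round(4))
E
```

```text
time_s: 2.1
eef_pos: [0.3781, -0.2301, 0.2315]
orientation: [0.553, 0.441, -0.553, 0.441]
ft_force: [0.8, -1.1, -0.4]
gripper_width: 0.0
t 2.1 pos [ 0.3781 -0.2301  0.2315] rel hinge 0 across -78.5 along -304.4 F [ 0.8 -1.1 -0.4] w 0.0 tilt [ 0. -0. -1.] head err -0.0027 J [-0.63  0.06  1.81 -0.    1.28 -0.4 ]
[ 0.0715  0.0778 -0.2446]
```

```bash
python3 -m creep '[[0,0.012,-0.04,0,-1],[0,0.012,-0.04,0,-1],[0,0.012,-0.04,0,-1],[0,0.012,-0.04,0,-1],[0.01,0.012,-0.035,0,-1],[0.02,0.012,-0.03,0,-1],[0.02,0.006,-0.015,0,-1],[0.02,0,-0.004,0,-1]]'; python3 - <<'E'
from h import *
e,m=st()
t=np.array([*(H(0)-.05*Y),.10]);print((m.T@(t-e)).round(4))
for c in("scene","top"):cv2.imwrite(f"pics/{c}1.png",r.read_camera(c))
print(r.pinpoint("rack","top"))
im=cv2.imread("pics/top1.png");cv2.imwrite("pics/topz1.png",cv2.resize(im[200:350,120:340],None,fx=3.5,fy=3.5,interpolation=2))
im=cv2.imread("pics/scene1.png");cv2.imwrite("pics/scz1.png",cv2.resize(im[100:260,240:450],None,fx=3.7,fy=3.7,interpolation=2))
E
```

```text
time_s: 2.9
eef_pos: [0.5075, -0.009, 0.1604]
orientation: [0.553, 0.441, -0.552, 0.441]
ft_force: [-0.7, -0.7, -0.4]
gripper_width: -0.003
t 2.9 pos [ 0.5075 -0.009   0.1604] rel hinge 0 across -0.9 along -60.2 F [-0.7 -0.7 -0.4] w -0.0 tilt [ 0.  0. -1.] head err -0.0007 J [-0.09  0.28  1.72  0.    1.14  0.13]
[ 0.0604  0.0009 -0.0102]
[{'xy': [217.4, 289.0], 'confidence': 0.93}]
```

View pics/topz1.png

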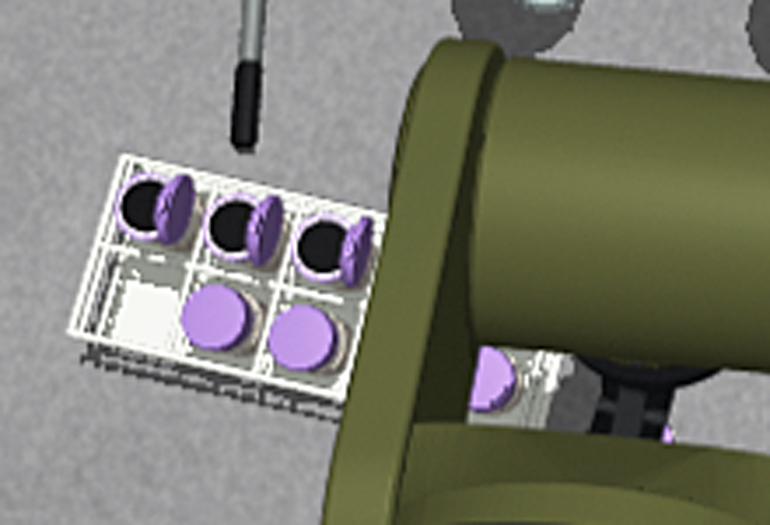

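View pics/scz1.png

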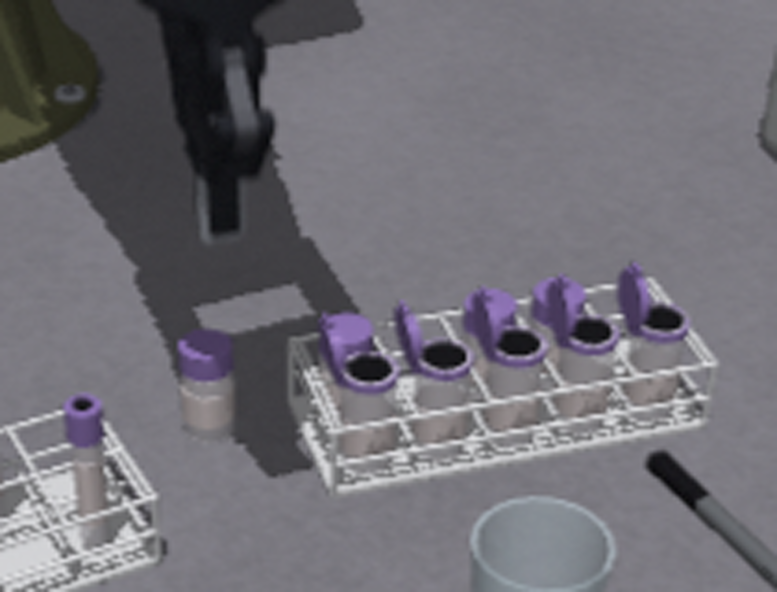

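```bash
python3 -m creep '[[0.01,0.001,-0.002,0,-1],[0.012,0,-0.003,0,-1],[0.012,0,-0.003,0,-1],[0.012,0,-0.003,0,-1],[0.012,0,-0.003,0,-1],[0.007,0,-0.003,0,-1],[0.0034,0,-0.001,0,-1],[0,0,0,0,-1]]'; python3 - <<'E'
from h import *
e,m=st()
c="scene";cv2.imwrite(f"pics/{c}2.png",r.read_camera(c))
print(proj(c,e))
im=cv2.imread("pics/scene2.png")
im=cv2.resize(im[130:240,270:430],None,fx=5,fy=5,interpolation=2);cv2.imwrite("pics/scz2.png",im)
E
```

```text
time_s: 3.85
eef_pos: [0.5117, 0.007, 0.0925]
orientation: [-0.552, -0.442, 0.552, -0.442]
ft_force: [-0.1, -0.3, 1.0]
gripper_width: -0.001
t 3.85 pos [0.5117 0.007  0.0925] rel hinge 0 across -0.3 along -43.7 F [-0.1 -0.3  1. ] w -0.0 tilt [-0.001  0.    -1.   ] head err 0.0022 J [-0.06  0.38  1.77  0.    1.    0.16]
[309.32825621 192.34518691]
```

View pics/scz2.png

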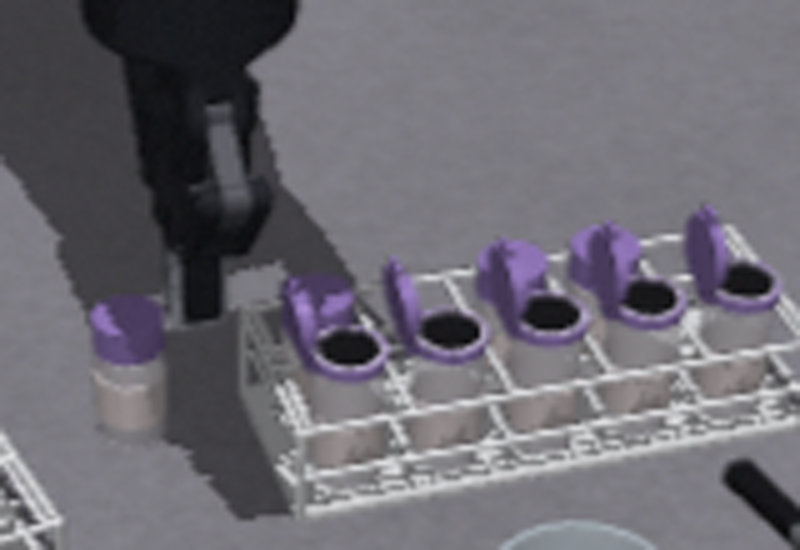

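```bash
python3 -m creep '[[0,0,-0.004,0,-1],[0,0,-0.004,0,-1],[0,0,-0.004,0,-1],[0,0,-0.004,0,-1],[0,0,-0.004,0,-1],[0,0,-0.004,0,-1],[0,0,-0.004,0,-1],[0,0,-0.004,0,-1]]'; python3 - <<'E'
from h import *
e,m=st()
c="scene";cv2.imwrite(f"pics/{c}3.png",r.read_camera(c))
im=cv2.imread("pics/scene3.png")
im=cv2.resize(im[130:240,270:430],None,fx=5,fy=5,interpolation=2);cv2.imwrite("pics/scz3.png",im)
E
```

```text
time_s: 4.7
eef_pos: [0.5188, 0.0384, 0.0929]
orientation: [0.552, 0.442, -0.552, 0.442]
ft_force: [-0.7, -0.5, -0.2]
gripper_width: 0.001
t 4.7 pos [0.5188 0.0384 0.0929] rel hinge 0 across -0.3 along -11.6 F [-0.7 -0.5 -0.2] w 0.0 tilt [ 0. -0. -1.] head err 0.0021 J [ 0.    0.4   1.74 -0.    1.    0.22]
```

View pics/scz3.png

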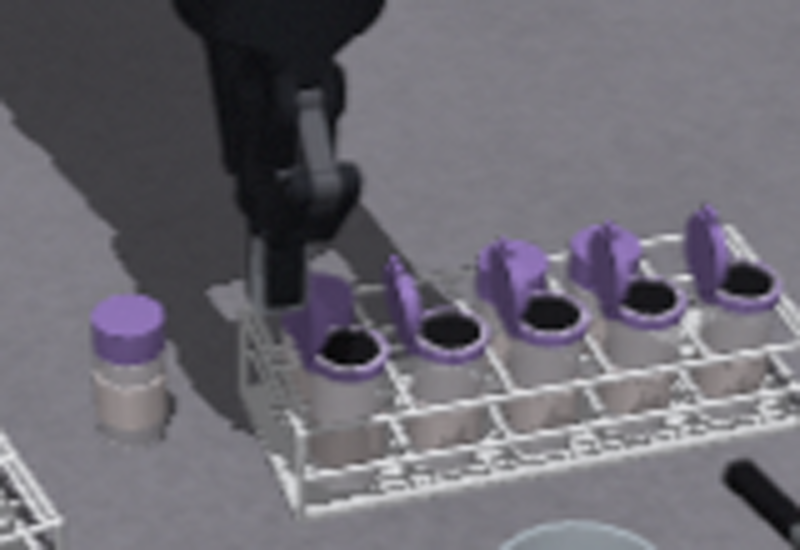

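```bash
python3 -m creep '[[0,0,-0.0028,0,-1],[0,0,-0.0028,0,-1],[0.0004,0,-0.0028,0,-1],[0.0004,0,-0.0028,0,-1],[0.0015,0,-0.0035,0,-1],[0.0015,0,-0.0035,0,-1],[0.002,0,-0.0035,0,-1],[0.002,0,-0.0035,0,-1]]'; python3 - <<'E'
from h import *
e,m=st()
c="scene";cv2.imwrite(f"pics/{c}4.png",r.read_camera(c))
im=cv2.imread("pics/scene4.png")
im=cv2.resize(im[130:240,270:430],None,fx=5,fy=5,interpolation=2);cv2.imwrite("pics/scz4.png",im)
E
```

```text
time_s: 5.55
eef_pos: [0.5243, 0.0629, 0.0849]
orientation: [-0.552, -0.442, 0.552, -0.442]
ft_force: [0.0, 0.3, 0.0]
gripper_width: 0.0
t 5.55 pos [0.5243 0.0629 0.0849] rel hinge 0 across -0.4 along 13.6 F [0.  0.3 0. ] w 0.0 tilt [-0. -0. -1.] head err 0.0021 J [ 0.05  0.42  1.73 -0.    0.99  0.27]
```

View pics/scz4.png

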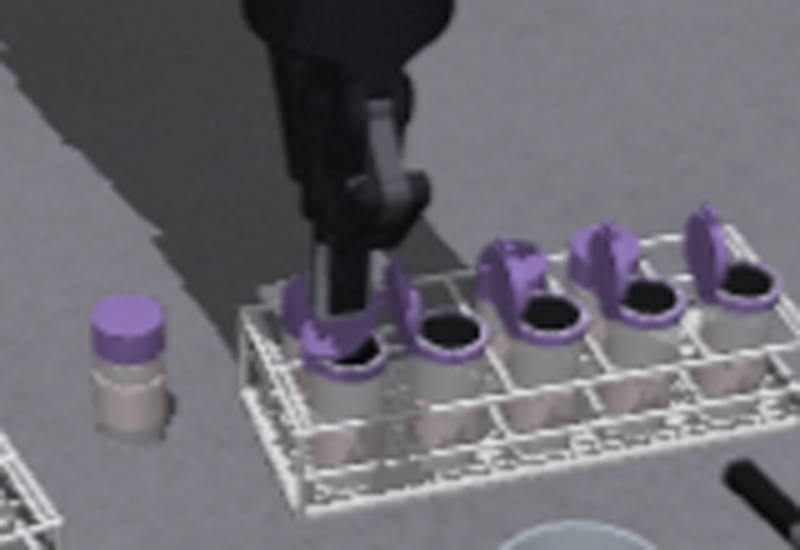

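Lid 0 is about half folded and the rack hasn't moved. The fingertip is at crop (345, 315).

```bash
python3 -m creep '[[0.0023,0,-0.002,0,-1],[0.0023,0,-0.002,0,-1],[0.0025,0,-0.0015,0,-1],[0.0025,0,-0.0015,0,-1],[0.0018,0,-0.001,0,-1],[0.0018,0,-0.001,0,-1],[0.0007,0,0,0,-1],[0.0005,0,0,0,-1]]'; python3 - <<'E'
from h import *
e,m=st()
c="scene";cv2.imwrite(f"pics/{c}5.png",r.read_camera(c))
im=cv2.imread("pics/scene5.png")
im=cv2.resize(im[130:240,270:430],None,fx=5,fy=5,interpolation=2);cv2.imwrite("pics/scz5.png",im)
E
```

```text
time_s: 6.4
eef_pos: [0.5263, 0.0715, 0.0708]
orientation: [0.552, 0.442, -0.552, 0.442]
ft_force: [0.6, -0.1, 3.3]
gripper_width: 0.0
t 6.4 pos [0.5263 0.0715 0.0708] rel hinge 0 across -0.3 along 22.4 F [ 0.6 -0.1  3.3] w 0.0 tilt [ 0.  0. -1.] head err 0.002 J [0.07 0.45 1.72 0.   0.97 0.29]
```

View pics/scz5.png

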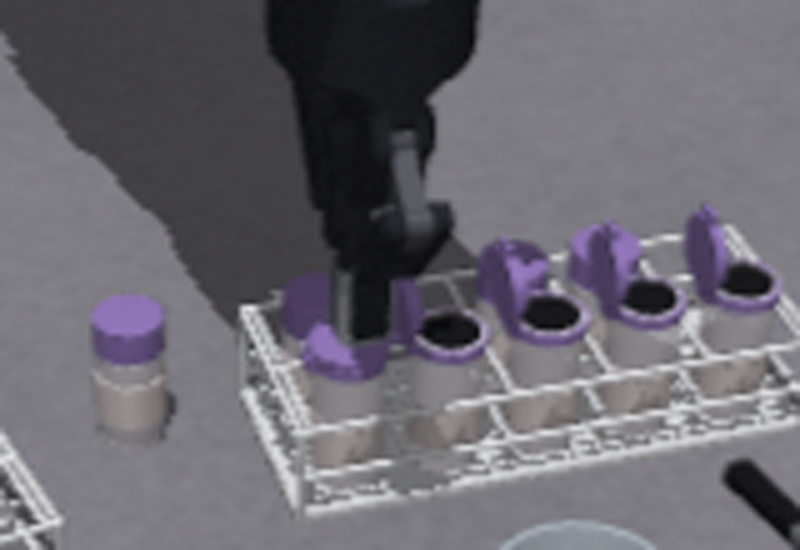

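Lid 0 is down, with a 3.3 N light contact. Next I rise and approach lid 1.

```bash
python3 -m creep '[[-0.004,0,0,0,-1],[-0.006,0,0,0,-1],[-0.006,0,0,0,-1],[-0.006,0,-0.001,0,-1],[0,0,-0.0015,0,-1],[0,0,-0.002,0,-1],[0,0,-0.002,0,-1],[0,0,-0.0015,0,-1]]'; python3 -m creep '[[0,0,-0.0028,0,-1],[0,0,-0.0028,0,-1],[0.0004,0,-0.0028,0,-1],[0.0004,0,-0.0028,0,-1],[0.0015,0,-0.0035,0,-1],[0.0015,0,-0.0035,0,-1],[0.002,0,-0.0035,0,-1],[0.002,0,-0.0035,0,-1]]';python3 - <<'E'
from h import *
e,m=st(1)
c="scene";cv2.imwrite(f"pics/{c}6.png",r.read_camera(c))
im=cv2.imread("pics/scene6.png")
im=cv2.resize(im[130:240,270:430],None,fx=5,fy=5,interpolation=2);cv2.imwrite("pics/scz6.png",im)
E
```

```text
time_s: 7.25
eef_pos: [0.5279, 0.0794, 0.0925]
orientation: [-0.552, -0.442, 0.552, -0.442]
ft_force: [-0.0, -0.2, -0.1]
gripper_width: -0.001
time_s: 8.05
eef_pos: [0.5335, 0.1041, 0.0847]
orientation: [-0.552, -0.442, 0.552, -0.442]
ft_force: [0.4, 0.1, 0.0]
gripper_width: -0.001
t 8.05 pos [0.5335 0.1041 0.0847] rel hinge 1 across -0.5 along 13.8 F [0.4 0.1 0. ] w -0.0 tilt [-0.  0. -1.] head err 0.002 J [0.13 0.45 1.68 0.   1.01 0.35]
```

View pics/scz6.png

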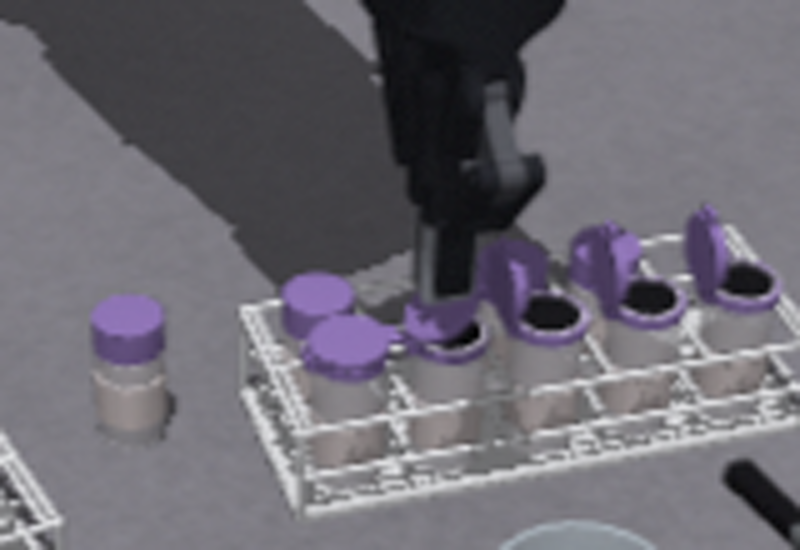

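Lid 0 lies flat at crop (345, 345), lid 1 is half folded at (445, 315), and the rack is unmoved. I'll keep the same pattern.

```bash
python3 -m creep '[[0.0023,0,-0.002,0,-1],[0.0023,0,-0.002,0,-1],[0.0025,0,-0.0015,0,-1],[0.0025,0,-0.0015,0,-1],[0.0018,0,-0.001,0,-1],[0.0018,0,-0.001,0,-1],[0.0005,0,0,0,-1],[0.0003,0,0,0,-1]]'; python3 -m creep '[[-0.004,0,0,0,-1],[-0.006,0,0,0,-1],[-0.006,0,0,0,-1],[-0.006,0,-0.001,0,-1],[0,0,-0.0015,0,-1],[0,0,-0.002,0,-1],[0,0,-0.002,0,-1],[0,0,-0.0015,0,-1]]';python3 - <<'E'
from h import *
e,m=st(2)
c="scene";cv2.imwrite(f"pics/{c}7.png",r.read_camera(c))
im=cv2.imread("pics/scene7.png")
im=cv2.resize(im[130:240,270:430],None,fx=5,fy=5,interpolation=2);cv2.imwrite("pics/scz7.png",im)
E
```

```text
time_s: 8.9
eef_pos: [0.5354, 0.1127, 0.0709]
orientation: [0.552, 0.442, -0.552, 0.442]
ft_force: [-0.5, 1.1, 1.2]
gripper_width: 0.001
time_s: 9.7
eef_pos: [0.5371, 0.1206, 0.0927]
orientation: [-0.552, -0.442, 0.552, -0.442]
ft_force: [-0.5, -0.4, 0.7]
gripper_width: 0.005
t 9.7 pos [0.5371 0.1206 0.0927] rel hinge 2 across -0.6 along -11.3 F [-0.5 -0.4  0.7] w 0.0 tilt [-0. -0. -1.] head err 0.0021 J [ 0.15  0.45  1.66 -0.    1.03  0.37]
```

View pics/scz7.png

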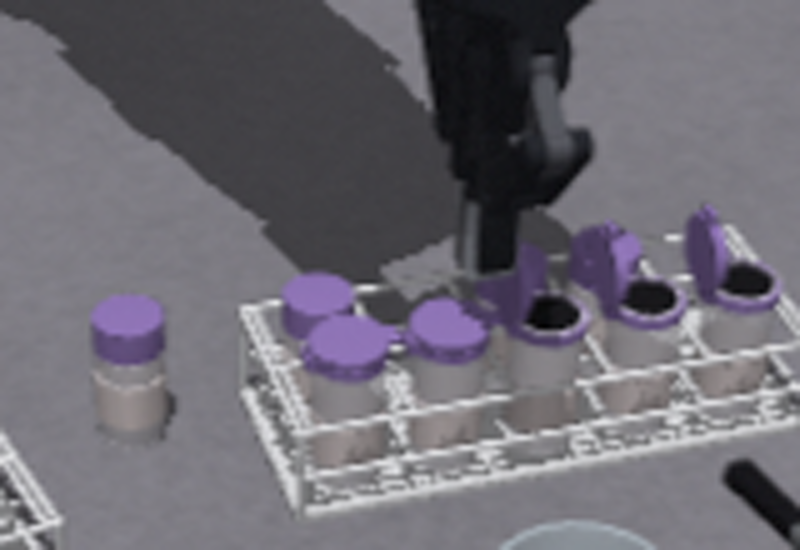

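Lids 0 and 1 are flat at crop (345, 345) and (447, 325), and the finger is at lid 2. I continue with lid 2.

```bash
python3 -m creep '[[0,0,-0.0028,0,-1],[0,0,-0.0028,0,-1],[0.0004,0,-0.0028,0,-1],[0.0004,0,-0.0028,0,-1],[0.0015,0,-0.0035,0,-1],[0.0015,0,-0.0035,0,-1],[0.002,0,-0.0035,0,-1],[0.002,0,-0.0035,0,-1]]'; python3 -m creep '[[0.0023,0,-0.002,0,-1],[0.0023,0,-0.002,0,-1],[0.0025,0,-0.0015,0,-1],[0.0025,0,-0.0015,0,-1],[0.0018,0,-0.001,0,-1],[0.0018,0,-0.001,0,-1],[0.0006,0,0,0,-1],[0.0004,0,0,0,-1]]'; python3 -m creep '[[-0.004,0,0,0,-1],[-0.006,0,0,0,-1],[-0.006,0,0,0,-1],[-0.006,0,-0.001,0,-1],[0,0,-0.0015,0,-1],[0,0,-0.002,0,-1],[0,0,-0.002,0,-1],[0,0,-0.0015,0,-1]]';python3 - <<'E'
from h import *
e,m=st(3)
c="scene";cv2.imwrite(f"pics/{c}8.png",r.read_camera(c))
im=cv2.imread("pics/scene8.png")
im=cv2.resize(im[130:240,290:450],None,fx=5,fy=5,interpolation=2);cv2.imwrite("pics/scz8.png",im)
E
```

```text
time_s: 10.55
eef_pos: [0.5427, 0.1453, 0.0849]
orientation: [-0.552, -0.442, 0.552, -0.442]
ft_force: [-0.2, -0.1, 0.9]
gripper_width: 0.001
time_s: 11.35
eef_pos: [0.5446, 0.1538, 0.0709]
orientation: [0.552, 0.442, -0.552, 0.442]
ft_force: [0.2, 0.5, 0.1]
gripper_width: -0.002
time_s: 12.15
eef_pos: [0.5463, 0.1618, 0.0926]
orientation: [-0.552, -0.442, 0.552, -0.442]
ft_force: [-0.7, -0.8, 0.5]
gripper_width: 0.001
t 12.15 pos [0.5463 0.1618 0.0926] rel hinge 3 across -0.7 along -11.1 F [-0.7 -0.8  0.5] w 0.0 tilt [-0. -0. -1.] head err 0.0022 J [ 0.22  0.49  1.6  -0.    1.05  0.44]
```

View pics/scz8.png

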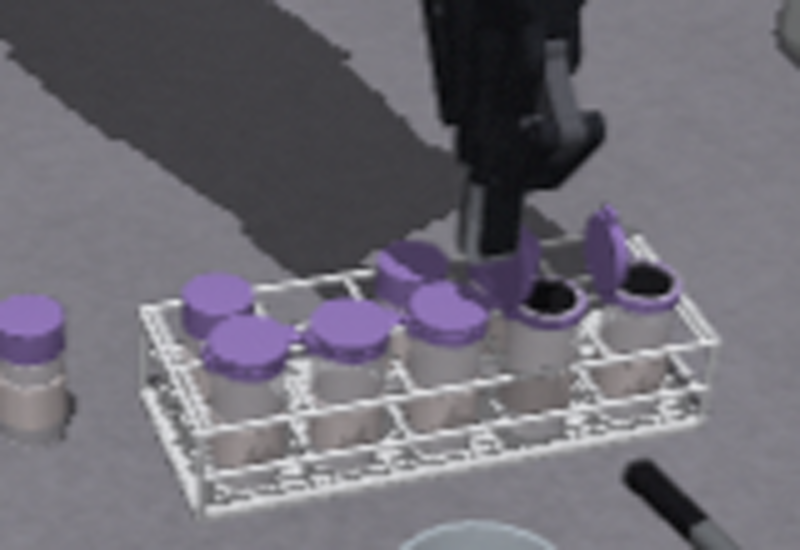

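Three lids are now shut, at crop (250, 345), (350, 328) and (448, 312), and the rack is in place. On to lids 3 and 4.

```bash
python3 -m creep '[[0,0,-0.0028,0,-1],[0,0,-0.0028,0,-1],[0.0004,0,-0.0028,0,-1],[0.0004,0,-0.0028,0,-1],[0.0015,0,-0.0035,0,-1],[0.0015,0,-0.0035,0,-1],[0.002,0,-0.0035,0,-1],[0.002,0,-0.0035,0,-1]]'; python3 -m creep '[[0.0023,0,-0.002,0,-1],[0.0023,0,-0.002,0,-1],[0.0025,0,-0.0015,0,-1],[0.0025,0,-0.0015,0,-1],[0.0018,0,-0.001,0,-1],[0.0018,0,-0.001,0,-1],[0.0007,0,0,0,-1],[0.0004,0,0,0,-1]]'; python3 -m creep '[[-0.004,0,0,0,-1],[-0.006,0,0,0,-1],[-0.006,0,0,0,-1],[-0.006,0,-0.001,0,-1],[0,0,-0.0015,0,-1],[0,0,-0.002,0,-1],[0,0,-0.002,0,-1],[0,0,-0.0015,0,-1]]';python3 - <<'E'
from h import *
e,m=st(4)
c="scene";cv2.imwrite(f"pics/{c}9.png",r.read_camera(c))
im=cv2.imread("pics/scene9.png")
im=cv2.resize(im[130:240,290:450],None,fx=5,fy=5,interpolation=2);cv2.imwrite("pics/scz9.png",im)
E
```

```text
time_s: 13.0
eef_pos: [0.5519, 0.1865, 0.0849]
orientation: [-0.552, -0.442, 0.552, -0.442]
ft_force: [-0.0, -0.3, 0.3]
gripper_width: -0.002
time_s: 13.8
eef_pos: [0.5538, 0.195, 0.0707]
orientation: [0.552, 0.442, -0.552, 0.442]
ft_force: [-0.1, 0.9, 0.1]
gripper_width: -0.0
time_s: 14.6
eef_pos: [0.5555, 0.203, 0.0925]
orientation: [-0.552, -0.442, 0.552, -0.442]
ft_force: [0.1, -1.1, 0.5]
gripper_width: 0.001
t 14.6 pos [0.5555 0.203  0.0925] rel hinge 4 across -0.8 along -10.9 F [ 0.1 -1.1  0.5] w 0.0 tilt [-0. -0. -1.] head err 0.0021 J [ 0.29  0.53  1.53 -0.    1.08  0.51]
```

View pics/scz9.png

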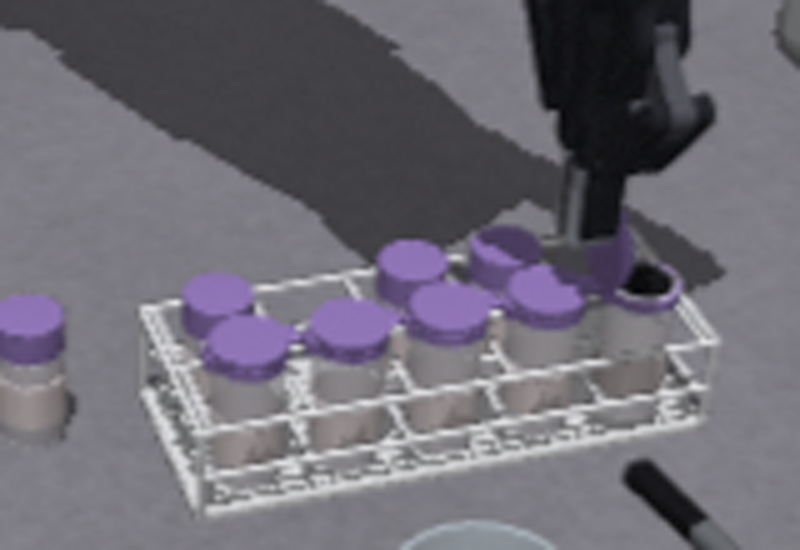

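Lids 0–3 are shut, and the fifth is being approached at crop (625, 260).

```bash
python3 -m creep '[[0,0,-0.0028,0,-1],[0,0,-0.0028,0,-1],[0.0004,0,-0.0028,0,-1],[0.0004,0,-0.0028,0,-1],[0.0015,0,-0.0035,0,-1],[0.0015,0,-0.0035,0,-1],[0.002,0,-0.0035,0,-1],[0.002,0,-0.0035,0,-1]]'; python3 -m creep '[[0.0023,0,-0.002,0,-1],[0.0023,0,-0.002,0,-1],[0.0025,0,-0.0015,0,-1],[0.0025,0,-0.0015,0,-1],[0.0018,0,-0.001,0,-1],[0.0018,0,-0.001,0,-1],[0.0006,0,0,0,-1],[0.0004,0,0,0,-1]]'; python3 -m creep '[[-0.004,0,0,0,-1],[-0.01,0,0,0,-1],[-0.02,0,0,0,-1],[-0.03,0,0,0,-1],[-0.03,0,-0.03,0,-1],[-0.02,0,-0.04,0,-1],[-0.01,0,-0.045,0,-1],[0,0,-0.045,0,-1]]';python3 - <<'E'
from h import *
e,m=st(4)
for c in("scene","top"):cv2.imwrite(f"pics/{c}10.png",r.read_camera(c))
im=cv2.imread("pics/scene10.png")
im=cv2.resize(im[150:240,310:440],None,fx=6,fy=6,interpolation=2);cv2.imwrite("pics/scz10.png",im)
E
```

```text
time_s: 15.45
eef_pos: [0.5611, 0.2277, 0.0848]
orientation: [-0.552, -0.442, 0.552, -0.442]
ft_force: [0.2, -0.1, -0.3]
gripper_width: 0.001
time_s: 16.25
eef_pos: [0.563, 0.2362, 0.0708]
orientation: [0.552, 0.442, -0.552, 0.442]
ft_force: [0.0, 0.7, 0.5]
gripper_width: 0.002
time_s: 17.05
eef_pos: [0.5986, 0.394, 0.1986]
orientation: [0.554, 0.442, -0.55, 0.442]
ft_force: [-0.2, -1.1, 0.4]
gripper_width: -0.001
t 17.05 pos [0.5986 0.394  0.1986] rel hinge 4 across -0.8 along 185.0 F [-0.2 -1.1  0.4] w -0.0 tilt [ 0.004  0.002 -1.   ] head err 0.0015 J [0.53 0.71 0.99 0.   1.43 0.75]
```

View pics/scz10.png

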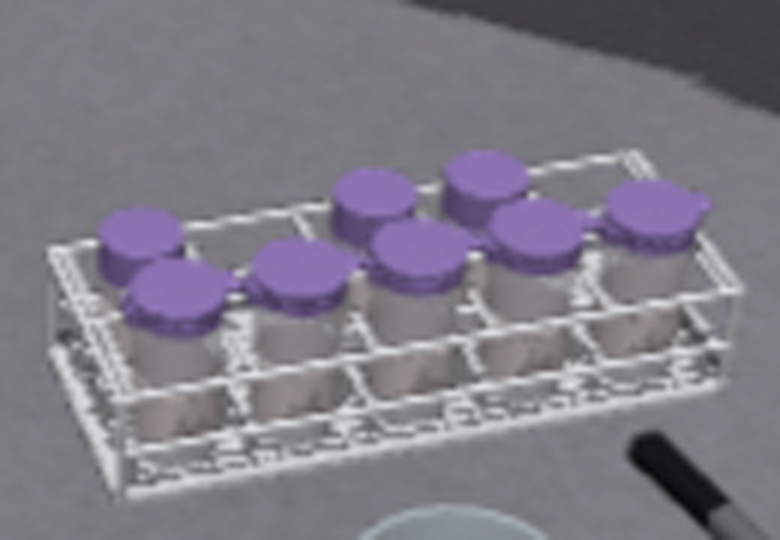

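View pics/top10.png

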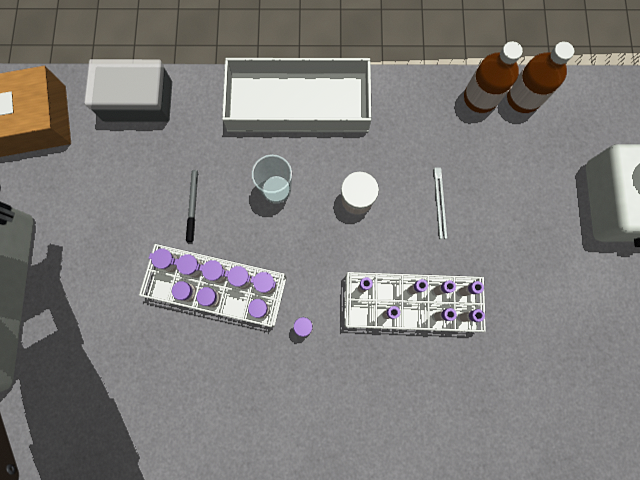

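```bash
python3 -m creep '[[-0.01,0,0.01,0,-1],[-0.01,0,0.01,0,-1],[-0.01,0,0.01,0,-1],[-0.01,0,0.01,0,-1],[0,0,0,0,-1],[0,0,0,0,-1],[0,0,0,0,-1],[0,0,0,0,-1]]'; python3 - <<'E'
from h import *
a=cv2.imread("pics/top0.png");b=r.read_camera("top")
cv2.imwrite("pics/scene11.png",r.read_camera("scene"))
d=cv2.absdiff(a,b).max(2)>40
n,l,s,c=cv2.connectedComponentsWithStats(d.astype(np.uint8))
print([x.tolist() for x in s[1:] if x[4]>5])
E
```

```text
time_s: 17.95
eef_pos: [0.589, 0.3535, 0.2341]
orientation: [-0.551, -0.442, 0.552, -0.442]
ft_force: [0.1, -0.0, -1.0]
gripper_width: -0.002
[[0, 146, 32, 86, 1258], [149, 248, 106, 40, 1516], [20, 253, 136, 227, 15787], [162, 273, 4, 2, 7], [167, 273, 6, 4, 15], [177, 273, 3, 3, 7], [253, 272, 27, 33, 385], [180, 276, 11, 4, 17], [174, 278, 3, 5, 7], [192, 279, 5, 3, 10], [171, 280, 2, 6, 8], [206, 282, 5, 3, 7], [218, 285, 5, 9, 30], [242, 289, 8, 14, 43], [235, 290, 6, 2, 10], [255, 294, 5, 3, 10], [0, 386, 27, 94, 1309]]
```

View pics/scene11.png

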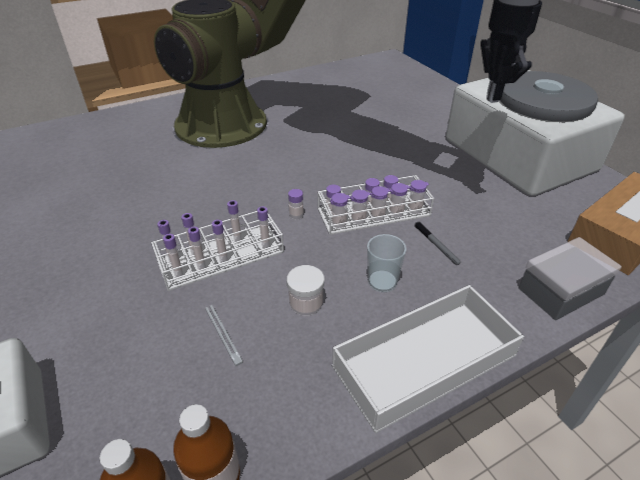

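```bash
python3 -c "
from bench import r
print(r.close_job())"
```

```text
the job is handed in; nothing more can be done
None
```

All five hinged lids are shut. I folded them with the shut fingertips one after another, from the end the lids lean towards (rack -y) to the other end, and handed the job in at about 18 s.

- **Path:** I did not run one level stroke. At each lid the fingertips pushed high on the lid, followed it down to about 71 mm above the bench, then lifted for the next. A level pass would have pushed close to the hinges, with roughly enough force to slide the loose rack.
- **Forces:** the largest force at the end of any move was about 3 N, as the first lid closed.
- **Lids and rack:** the last pictures show all five lids lying flat. Comparing the first and last top pictures, the only differences are at the lids, in shadows, and at the picture's left edge, where the arm ended. The rack, its screw-capped vials and the other listed things look unmoved.
- **Gripper position:** it is parked clear of the rack at z = 0.234 m, with only sensor noise on the force reading.
- **Disagreement:** the two cameras differed by about 5 mm on the rack's position across the rows. I used the joint fit, and it made no difference to the result.

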